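Level the display stand with the round spirit level

ROBOT

A 6-joint arm with a two-finger parallel gripper is mounted at the origin on a cart in front of the work surface, level with it; the furniture and walls round the work are solid. World frame = base frame: x ahead of the robot, y to its left, z up, the work surface at z = 0. Lengths are in m, angles in rad, forces in N, time in s.
With the tool pointing down it reaches from about 0.375 to 0.975 m from the base axis. Payload 3.8 kg.
Tool frame: the origin (TCP) lies on the centre line of the jaws, within the pads' length; the fingertips stand 22 mm ahead of it and the grasp point (between the pads) lies 3 mm ahead of it; z points along the fingers, x is the direction in which the jaws open and shut, and the axes are right-handed (so a half turn about z gives the same grasp; the last joint's range is limited). The gripper opens to 85 mm and grips with 20 to 120 N. Pads are 22 mm wide; open, the fingers measure 114 mm over their backs; the gripper's body (76 mm by 85 mm) begins 54 mm behind the grasp point. The pads swing forward as they close: fully open they stand 13 mm farther back than shut.
Start: joints at [-1.309, 0.264, 1.604, -0, 1.274, -0.037], TCP at [0.199, -0.645, 0.253] pointing down, gripper open.
Joint ranges: [-2.63, 2.63], [-0.94, 2.18], [0.31, 2.57], [-1.31, 4.45], [0, 2.66], [-2.55, 2.55]. Speed limits (rad/s): [2.57, 2.57, 3.14, 3.14, 3.14, 3.14].

INTERFACE

Orientations are given as a rotation vector (axis times angle).
In Python, from workcell import bot, viewer gives the robot as it stands.
- The arm moves only by the tool move_arm, never from a script. Its argument "series" is text: rows parted by semicolons, each of 7 numbers parted by spaces: the turn, a rotation vector about the tool's x, y, z scaled (see below), then the shift along the tool's x, y, z scaled (see below), then the opening, from -1 (shut) to 1 (fully open). A call has exactly 8 rows; each row is the pose to reach, as a shift and turn from the pose commanded when the call began, along the tool's axes at that moment; what a row does not reach only later rows make up. The controller multiplies each number of a shift by 100 mm and each number of a turn by 120 degrees. A row lasts 1/10 s, in which the tool goes at most 50 mm and 8.59 degrees, less where a joint would pass 70% of its speed; a pose out of reach is approached as far as the arm can. A call with a number of a shift or a turn outside -1 to 1 is refused whole. A call with a gripper value outside its range is refused whole. The fingers move at their own pace and stop on an object; "squeeze" is the grip in N (left out, the last holds). Time passes only in rows, so rows that repeat a pose let the fingers close, or fill a call up. It gives the time, the measured TCP pose, the force and the opening at its end, in the units of the state.
- bot.read_state(): the state, without advancing time (a new reading comes with each control period).
- viewer.read_camera(name): name is "scene" or "top" or "wrist"; returns a dict with "pixels" (420x560x3 uint8, red, green, blue), "K" (3x3 intrinsics, pixels), "world_to_cam" (4x4, takes a point from world to camera coordinates); the wrist camera has in their place "mount" (4x4, takes a point from camera to tool coordinates, whose origin is the TCP and whose axes are the tool frame's). Camera axes: x right, y up, looking along -z (the intrinsics and any distortion apply to the point x, -y, -z); pixel columns grow to the right and rows downward; lengths in m; the calibration is good to about 2 mm. The wrist camera is an equidistant fisheye: a pixel r from the principal point sees the ray r / f radians off the axis. A picture is of the moment at which its call begins: read the wrist's pose just before it. There is no depth.
- bot.finish_job(): hands the job in, once; it reports no verdict.
The state is a dict: "time": time; "q": joint angles; "joint_vel": joint speeds; "joint_torque": joint torques, N m; "tool_pos": TCP position; "tcp_rot": TCP orientation; "wrist_force": force on the tool from outside, world axes, zero at the start; "torque": the same for the moment, N m; "width": opening from 0.0 (shut) to 1.0 (fully open).
Only numpy, scipy, OpenCV 4.12 (cv2) and the standard library are available. Lean on these libraries where they do the work, as an engineer would, in place of code of your own. Each camera call takes 0.05 s, during which the arm holds its last target.

TASK

Level the small wooden display stand so that candles will stand straight on it: first set the round spirit level flat in the round recess of the deck and let go of it. Then grip the brass levelling knob, press it down so that the deck sits firmly on its foot, and turn it until the bubble lies wholly inside the black ring. Finish while still gripping the knob and pressing it fully down with the bubble centred; do not let go, and leave the other things on the table where they stand.

Things in the scene. Friction and masses are not known exactly. Their poses are not given: they have to be found in the camera images.
- stand: Levelling stand, fixed: dark steel base 140 (x) x 250 (y) x 12 mm, over it a pale wooden deck 140 x 250 x 20 mm, its top about 60 mm over the table. Origin: centre of the base's underside, z up. Deck hinged along x at y = +110 mm, 45 mm up; round recess at y = +30 mm, brass knob at y = -85 mm (both x = 0).
- recess (a point): Centre of the floor of the round recess in the deck: diameter 60 mm, 10 mm deep below the deck's top, chamfered mouth, grey felt floor. z axis normal to the deck, y axis away from the knob; it tilts (at most about 2 degrees) with the deck.
- level: Loose round spirit level: aluminium disc 56 mm in diameter, 30 mm high, 0.14 kg, green window on top with a black ring and a white bubble. Origin: centre of its underside, z up. Grasp it across its sides, with the fingertips 12 mm or more above its underside so that they clear the deck.
- level_ring (a point): Centre of the black ring (10 mm inner radius) on the level's top, 28 mm above its underside.
- bubble (a point): Centre of the white bubble (6 mm radius), free to move up to 16 mm from the ring's centre. It goes to the high side, 6 mm for every 0.01 rad of tilt, and needs about 1 s to settle after a move.
- knob: Brass levelling knob: skirt 50 mm wide, 4 mm high, above it a round grip 41 mm wide up to 30 mm. Origin: centre of its underside, on the deck's top. Stiff (0.12 N m), stays as turned, 3 rad of travel. Clockwise from above lengthens the foot: per rad the knob's end rises 3.9 mm, the deck tilts 0.02 rad, the bubble moves 12 mm towards the knob. Starts too short by 0.6 to 1.4 rad.
- lift (a joint): Lift of the deck off its foot, rad: 0 = pressed down and seated; 0.025 = lifted by its spring, as when nobody presses (knob's end about 5 mm higher). Pressing the knob down with about 6 N seats it; 8 to 15 N is plenty. The bubble tells the truth only while the deck is seated.
- bell: Bystander: brass counter bell on a black foot, 71 mm wide, 62 mm high; origin at the centre of its underside.
- brass_cup: Bystander: brass tea-light cup, 63 mm wide, 46 mm high; origin at the centre of its underside.
- tealight: Bystander: small tea light in an aluminium shell, 38 mm wide, 18 mm high; origin at the centre of its underside.
- tumbler: Bystander: ribbed pale green glass tumbler, 70 mm wide, 97 mm high; origin at the centre of its underside.
Things that resemble listed ones, but are neither listed nor needed, are in the scene too. There is more than one size of the level; the one meant has the size given above.

How it is judged:
On the way, in this order (a step that is already met when the one before it is completed fails the run):
1. the spirit level sits flat in the recess, let go (distance between level and recess below 0.005 m and angle between the z axis of level and the z axis of recess, either way round below 0.02 rad and contact force between the fingers and level below 0.1 N), for 0.2 s.
2. the knob is gripped and pressed, so that the deck sits on its foot (value of joint lift below 0.004 rad and contact force between the fingers and knob above 2 N), for 0.2 s.
At the end, for the whole second after the job is handed in: Level flat in the recess (within 5 mm of its floor's centre, 0.02 rad of the deck), not touched; fingers on the knob with over 2 N, deck pressed onto its foot (lift joint under 0.004 rad); bubble wholly inside the black ring (centre within 4 mm of the ring's) (all of step 1 and all of step 2 and contact force between the arm and level below 0.1 N and horizontal distance between bubble and level_ring below 0.004 m); the arm keeps its last pose, push and grip.
It fails at once if a bystander is moved more than 30 mm (distance of any of bell, brass_cup, tealight, tumbler from where it was at the start of the episode above 0.03 m).
It also fails if it takes over 67 s, if anything falls off the work surface, if the arm or the gripper's body presses on something with over 40 N, if the wrist force passes 120 N, or if a joint passes its speed limit or range.

## Working session

There is one attempt and no reset: what is moved stays moved. The work goes in short steps, Python scripts to look and compute and a tool call to move; the robot and the scene stay as the last step left them, time stands still between calls to the robot, and variables do not carry over. Pictures are saved under pics/ and viewed, and the job is handed in when it is done.

Besides the shell and the picture viewer there is one more tool, called after ">>>" by a JSON object that holds its "fn" and its "kwargs". move_arm: Moves the arm, as the interface text tells. Its arguments: {"type":"object","properties":{"series":{"type":"string"},"squeeze":{"type":"number"}},"required":["series"]}

```bash
mkdir -p pics; ls
cat > h.py <<'E'
import sys; sys.path.insert(0,'.')
import numpy as np, cv2
from workcell import bot, viewer
from scipy.spatial.transform import Rotation as R
def snap(n,f):
    s=bot.read_state(); c=viewer.read_camera(n); cv2.imwrite(f'pics/{f}.png',c['pixels'][:,:,::-1]); 
    c.pop('name',None); np.save(f'pics/{f}.npy',{'s':s,'c':c},allow_pickle=True); return s,c
def load(f):
    d=np.load(f'pics/{f}.npy',allow_pickle=True).item(); return d['s'],d['c']
def ray(c,s,u,v):
    K=np.array(c['K']); a=(u-K[0,2])/K[0,0]; b=(v-K[1,2])/K[1,1]
    if 'mount' in c:
        r=np.hypot(a,b); d=np.array([np.sin(r)*a/max(r,1e-9),-np.sin(r)*b/max(r,1e-9),-np.cos(r)])
        M=np.array(c['mount']); Rt=R.from_rotvec(s['tcp_rot']).as_matrix()
        return Rt@M[:3,3]+np.array(s['tool_pos']), Rt@M[:3,:3]@d
    W=np.linalg.inv(np.array(c['world_to_cam'])); return W[:3,3], W[:3,:3]@np.array([a,-b,-1.])
def on(c,s,u,v,z):
    o,d=ray(c,s,u,v); return o+d*(z-o[2])/d[2]
E
python3 - <<'E'
from h import *
for n in ['scene','top','wrist']:
    s,c=snap(n,n+'0'); print(n,c['K'],c.get('world_to_cam',c.get('mount')),[k for k in c])
print(s)
E
```

```text
pics
scene [[449.45940062   0.         283.77673421]
 [  0.         449.45940062 212.14584977]
 [  0.           0.           1.        ]] [[-0.62801955 -0.7779367  -0.0201479   0.33942331]
 [ 0.44246431 -0.37825533  0.81311023 -0.29980465]
 [-0.64016933  0.5017344   0.58176096 -0.92859173]
 [ 0.          0.          0.          1.        ]] ['pixels', 'K', 'world_to_cam']
top [[506.6915158    0.         279.67967516]
 [  0.         506.6915158  213.84873897]
 [  0.           0.           1.        ]] [[ 0.00194779 -0.99999225  0.00342283 -0.0119268 ]
 [ 0.98026633  0.00258595  0.19766445 -0.55657452]
 [-0.19767177  0.00297027  0.98026376 -1.23770138]
 [ 0.          0.          0.          1.        ]] ['pixels', 'K', 'world_to_cam']
wrist [[325.1922621    0.         279.32336151]
 [  0.         325.1922621  209.55005437]
 [  0.           0.           1.        ]] [[ 9.99999745e-01 -3.90846833e-04 -5.98092654e-04 -3.89244357e-04]
 [-5.49908743e-04 -9.55485288e-01 -2.95038239e-01 -7.59553622e-02]
 [-4.56153970e-04  2.95038493e-01 -9.55485259e-01 -1.20686150e-01]
 [ 0.00000000e+00  0.00000000e+00  0.00000000e+00  1.00000000e+00]] ['pixels', 'K', 'mount']
{'time': 0.1, 'q': array([-1.30892078e+00,  2.64673405e-01,  1.60524613e+00,  9.38747575e-06,
        1.27368084e+00, -3.68846840e-02]), 'joint_vel': array([ 0.00077549, -0.00062232, -0.00343449,  0.00051255,  0.00034458,
       -0.0004892 ]), 'joint_torque': array([ 7.57853759e-04, -5.16706502e+01, -3.68590736e+01,  7.92141094e-06,
        6.24322041e-03,  9.96081127e-06]), 'tool_pos': array([ 0.19852879, -0.64450371,  0.25208474]), 'tcp_rot': array([-2.52629322e+00,  1.86535147e+00,  2.45648106e-03]), 'wrist_force': array([-0.31865901,  0.14561245, -0.3444121 ]), 'torque': array([-0.02323015, -0.00261827, -0.00208333]), 'width': 0.9965923789680792}
```

View pics/scene0.png

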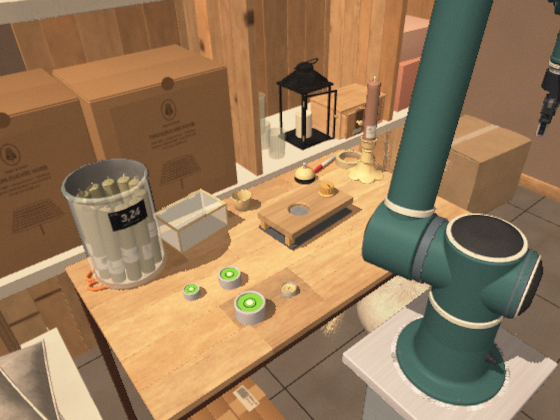

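View pics/top0.png

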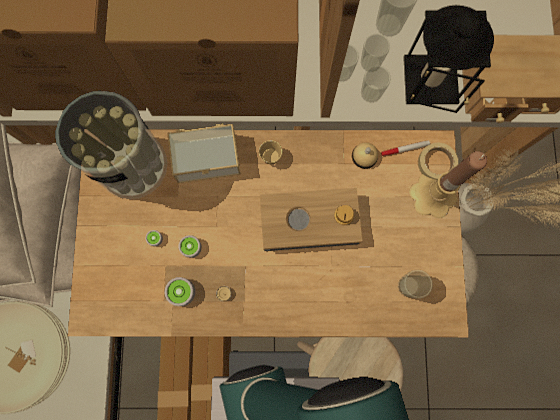

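View pics/wrist0.png

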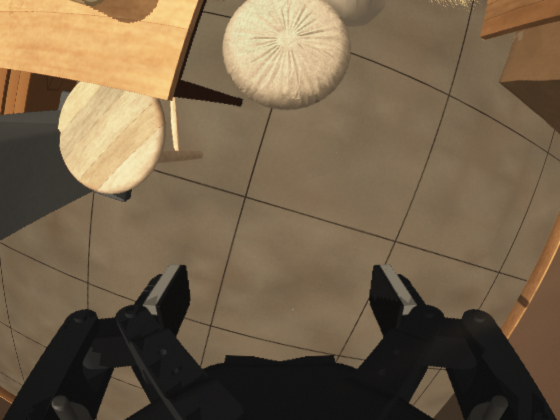

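The top view shows three levels at about (154,238), (190,246) and (179,291). The recess is at (298,219) and the knob at (345,215). I'll measure the sizes next.

Run:
```python
from h import *
s,c=load('top0'); im=c['pixels'][:,:,::-1].copy(); hsv=cv2.cvtColor(im,cv2.COLOR_BGR2HSV)
m=cv2.inRange(hsv,(45,120,80),(80,255,255))
for q in cv2.findContours(m,0,2)[0]:
    if cv2.contourArea(q)<20: continue
    (u,v),r=cv2.minEnclosingCircle(q); p=on(c,s,u,v,.03); print('green',u,v,r,p, 'diam mm', 2*r/506.7*np.linalg.norm(p-ray(c,s,u,v)[0])*1000)
crop=im[120:330,130:470]; cv2.imwrite('pics/crop.png',cv2.resize(crop,None,fx=2.3,fy=2.3,interpolation=cv2.INTER_CUBIC))
big=cv2.resize(im[220:320,130:250],None,fx=6,fy=6,interpolation=cv2.INTER_CUBIC);cv2.imwrite('pics/crop2.png',big)
big=cv2.resize(im[180:260,250:380],None,fx=6,fy=6,interpolation=cv2.INTER_CUBIC);cv2.imwrite('pics/crop3.png',big)
```

```text
(no output)
```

View pics/crop2.png

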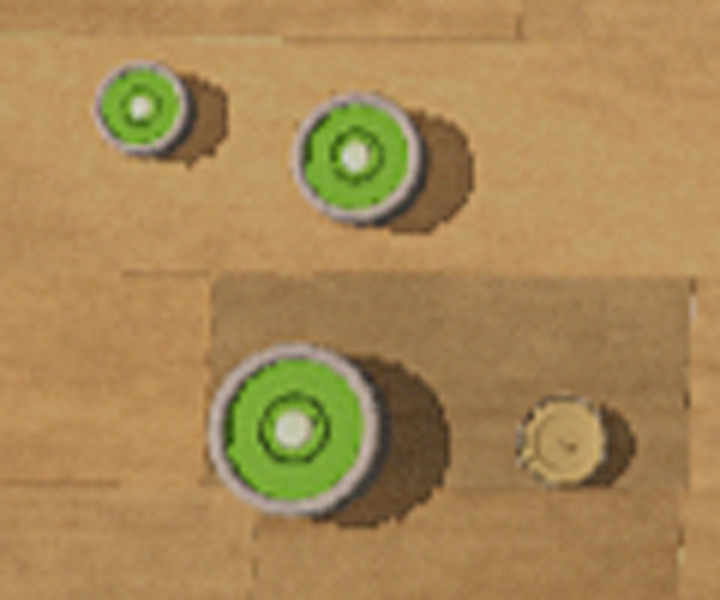

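View pics/crop3.png

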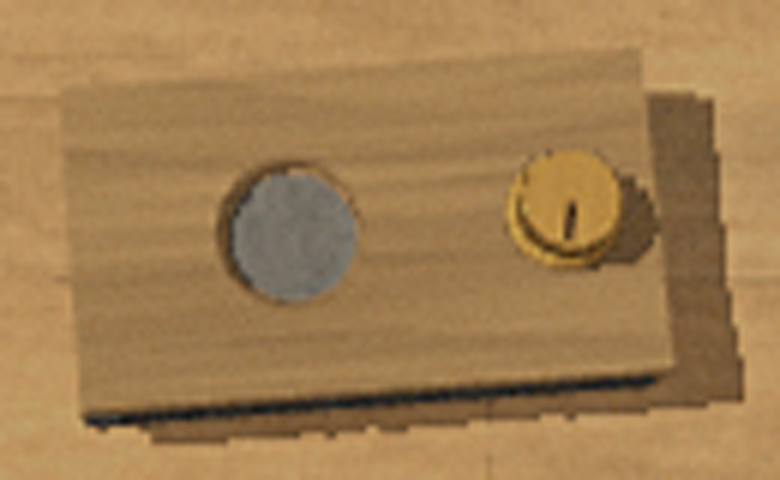

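Run:
```python
from h import *
for nm in ['top0','scene0']:
    s,c=load(nm); im=c['pixels'][:,:,::-1].copy(); hsv=cv2.cvtColor(im,cv2.COLOR_BGR2HSV)
    print(hsv[(236 if nm=='top0' else 270),180:190].tolist()) 
    m=cv2.inRange(hsv,(35,150,80),(85,255,255))
    for q in cv2.findContours(m,cv2.RETR_EXTERNAL,cv2.CHAIN_APPROX_NONE)[0]:
        if cv2.contourArea(q)<20: continue
        (u,v),(a,b),_=cv2.fitEllipse(q); p=on(c,s,u,v,.028); print(nm,'green',u,v,a,b,p, 'diam mm', b/c['K'][0][0]*abs((np.array(c['world_to_cam'])@np.append(p,1))[2])*1000)
s,c=load('top0')
f=lambda x,y:(250+x/6,180+y/6)
# deck corners
for x,y in [(62,88),(640,50),(672,365),(85,412)]: print('corner',on(c,s,*f(x,y),.062))
print('recess floor',on(c,s,*f(294,236),.052),'mouth',on(c,s,*f(290,233),.062))
print('knobtop',on(c,s,*f(570,199),.094))
for x,y in [(295,158),(425,158),(210,430),(382,430),(96,108),(190,108)]: print(on(c,s,130+x/6,220+y/6,.028))
```

```text
[[18, 125, 189], [17, 125, 192], [17, 132, 191], [17, 134, 194], [17, 109, 190], [14, 59, 174], [13, 46, 181], [10, 47, 180], [3, 34, 166], [2, 33, 156]]
top0 green 178.56130981445312 291.17022705078125 21.31732749938965 22.303363800048828 [0.36205609 0.24453925 0.028     ] diam mm 56.39081634130241
top0 green 188.93551635742188 245.6573486328125 15.350150108337402 16.518600463867188 [0.47803076 0.2226526  0.028     ] diam mm 42.5143747092619
top0 green 153.0144805908203 237.42018127441406 10.89834976196289 11.580944061279297 [0.49922554 0.3161235  0.028     ] diam mm 29.89560523062348
[[15, 131, 136], [14, 133, 138], [14, 138, 137], [14, 135, 136], [14, 132, 139], [15, 131, 228], [14, 137, 183], [14, 137, 188], [14, 133, 203], [16, 128, 238]]
scene0 green 249.376220703125 302.0455322265625 16.224977493286133 23.980737686157227 [0.36722486 0.24016156 0.028     ] diam mm 54.78939449293231
scene0 green 190.88487243652344 288.455078125 7.076204299926758 12.338970184326172 [0.49201775 0.32157329 0.028     ] diam mm 29.262958979286086
scene0 green 229.07998657226562 273.2351989746094 9.94882583618164 16.53955841064453 [0.47729368 0.22326142 0.028     ] diam mm 40.69331692578597
corner [0.60524252 0.03896522 0.062     ]
corner [ 0.62263973 -0.20812058  0.062     ]
corner [ 0.4866493  -0.21771291  0.062     ]
corner [0.46624629 0.02804601 0.062     ]
recess floor [ 0.54316014 -0.06004241  0.052     ] mouth [ 0.54254072 -0.05794085  0.062     ]
knobtop [ 0.55100234 -0.17232014  0.094     ]
[0.47621815 0.24770578 0.028     ]
[0.47635256 0.19198991 0.028     ]
[0.36074203 0.27874298 0.028     ]
[0.36089464 0.20632529 0.028     ]
[0.49766869 0.33413282 0.028     ]
[0.49776847 0.29373372 0.028     ]
```

The middle level (rim 55.7 mm) is at about (0.477, 0.223). The stand centre is at about (0.545, -0.090), its y axis about (-0.075, 0.997), the recess at (0.543, -0.060) and the knob at (0.5515, -0.1745). The sizes agree with those given. I'm moving over now.

>>> {"fn": "move_arm", "kwargs": {"series": "0 0 0 -0.12 -0.12 0 1;0 0 0 -0.25 -0.25 0 1;0 0 0 -0.38 -0.38 0 1;0 0 0 -0.5 -0.5 0 1;0 0 0 -0.62 -0.62 0 1;0 0 0 -0.75 -0.75 0 1;0 0 0 -0.88 -0.88 0 1;0 0 0 -1 -1 0 1", "squeeze": 40}}

```text
time: 0.95
tool_pos: [0.2656, -0.5185, 0.2534]
tcp_rot: [-2.528, 1.866, -0.0]
wrist_force: [1.0, -0.5, -0.1]
width: 1.001
```

>>> {"fn": "move_arm", "kwargs": {"series": "0 0 0 -0.12 -0.12 0 1;0 0 0 -0.25 -0.25 0 1;0 0 0 -0.38 -0.38 0 1;0 0 0 -0.5 -0.5 0 1;0 0 0 -0.62 -0.62 0 1;0 0 0 -0.75 -0.75 0 1;0 0 0 -0.88 -0.88 0 1;0 0 0 -1 -1 0 1"}}

```text
time: 1.75
tool_pos: [0.3316, -0.3937, 0.2533]
tcp_rot: [-2.527, 1.866, -0.0]
wrist_force: [0.4, -0.3, -0.1]
width: 0.999
```

>>> {"fn": "move_arm", "kwargs": {"series": "0 0 0 -0.12 -0.12 0 1;0 0 0 -0.25 -0.25 0 1;0 0 0 -0.38 -0.38 0 1;0 0 0 -0.5 -0.5 0 1;0 0 0 -0.62 -0.62 0 1;0 0 0 -0.75 -0.75 0 1;0 0 0 -0.88 -0.88 0 1;0 0 0 -1 -1 0 1"}}

```text
time: 2.55
tool_pos: [0.3976, -0.2687, 0.2533]
tcp_rot: [-2.527, 1.866, -0.0]
wrist_force: [-0.0, -0.3, -0.1]
width: 1.004
```

>>> {"fn": "move_arm", "kwargs": {"series": "0 0 0 -0.12 -0.06 0 1;0 0 0 -0.25 -0.12 0 1;0 0 0 -0.38 -0.19 0 1;0 0 0 -0.5 -0.25 0 1;0 0 0 -0.62 -0.31 0 1;0 0 0 -0.75 -0.38 0 1;0 0 0 -0.88 -0.44 0 1;0 0 0 -1 -0.5 0 1"}}

```text
time: 3.35
tool_pos: [0.4155, -0.1587, 0.2533]
tcp_rot: [2.527, -1.866, 0.0]
wrist_force: [-0.3, -1.1, 0.4]
width: 0.999
```

>>> {"fn": "move_arm", "kwargs": {"series": "0 0 0 -0.12 -0.06 0 1;0 0 0 -0.25 -0.12 0 1;0 0 0 -0.38 -0.19 0 1;0 0 0 -0.5 -0.25 0 1;0 0 0 -0.62 -0.31 0 1;0 0 0 -0.75 -0.38 0 1;0 0 0 -0.88 -0.44 0 1;0 0 0 -1 -0.5 0 1"}}

```text
time: 4.15
tool_pos: [0.4338, -0.0484, 0.2533]
tcp_rot: [-2.527, 1.866, -0.0]
wrist_force: [0.7, -0.4, 0.5]
width: 1.001
```

>>> {"fn": "move_arm", "kwargs": {"series": "0 0 -0.03 -0.12 -0.06 0 1;0 0 -0.07 -0.25 -0.12 0 1;0 0 -0.11 -0.38 -0.19 0 1;0 0 -0.15 -0.5 -0.25 0 1;0 0 -0.19 -0.62 -0.31 0 1;0 0 -0.23 -0.75 -0.38 0 1;0 0 -0.27 -0.88 -0.44 0 1;0 0 -0.3 -1 -0.5 0 1"}}

```text
time: 4.95
tool_pos: [0.4521, 0.0619, 0.2533]
tcp_rot: [-2.982, 0.989, -0.0]
wrist_force: [-0.6, 0.3, 0.4]
width: 0.999
```

>>> {"fn": "move_arm", "kwargs": {"series": "0 0 -0.04 -0.06 -0.12 0.06 1;0 0 -0.09 -0.13 -0.25 0.12 1;0 0 -0.13 -0.2 -0.38 0.19 1;0 0 -0.17 -0.26 -0.5 0.25 1;0 0 -0.21 -0.32 -0.62 0.31 1;0 0 -0.26 -0.38 -0.75 0.38 1;0 0 -0.3 -0.44 -0.88 0.44 1;0 0 -0.34 -0.5 -1 0.5 1"}}

```text
time: 5.75
tool_pos: [0.472, 0.1719, 0.203]
tcp_rot: [3.14, 0.113, -0.0]
wrist_force: [0.1, 0.4, 0.1]
width: 1.0
```

```bash
cat >> h.py <<'E'
def green(c,s,z):
    im=c['pixels'][:,:,::-1].copy(); hsv=cv2.cvtColor(im,cv2.COLOR_BGR2HSV)
    m=cv2.inRange(hsv,(35,130,60),(85,255,255)); out=[]
    for q in cv2.findContours(m,cv2.RETR_EXTERNAL,cv2.CHAIN_APPROX_NONE)[0]:
        if cv2.contourArea(q)<60: continue
        P=np.array([on(c,s,*p,z)[:2] for p in q[:,0,:]]).astype(np.float32)
        (x,y),(a,b),_=cv2.fitEllipse(P); (u,v),_=cv2.minEnclosingCircle(q); out.append((round(u),round(v),x,y,a*1e3,b*1e3))
    return out
def rel(p,yawdeg=None):
    s=bot.read_state(); Rt=R.from_rotvec(s['tcp_rot']).as_matrix()
    print('tool yaw',np.degrees(np.arctan2(Rt[1,0],Rt[0,0])),'tilt',np.degrees(np.arccos(-Rt[2,2])),'pos',s['tool_pos'],'shift x100mm',(Rt.T@(np.array(p)-s['tool_pos'])*10).round(3),'F',s['wrist_force'],'w',s['width'],'t',s['time'],'j6',s['q'][5])
    if yawdeg is not None:
        d=(np.degrees(np.arctan2(Rt[1,0],Rt[0,0]))-yawdeg); print('turn z',d/120)
E
python3 - <<'E'
from h import *
s,c=snap('wrist','w1'); print(green(c,s,.028)); rel([.477,.223,.036],4)
E
```

```text
[(290, 138, 0.4783119261264801, 0.22455409169197083, 44.24217715859413, 44.481709599494934), (165, 111, 0.35908016562461853, 0.24466128647327423, 58.62103030085564, 59.21296030282974), (321, 39, 0.4997449815273285, 0.3180825412273407, 30.884243547916412, 31.297486275434494)]
tool yaw 4.318639354799181 tilt 0.08828436864886316 pos [0.47182322 0.17327737 0.20201102] shift x100mm [ 0.091 -0.49   1.661] F [0.02123135 0.93377825 0.0834659 ] w 1.0013809912087088 t 5.8 j6 0.22552958149020977
turn z 0.0026553279566598437
```

View pics/w1.png

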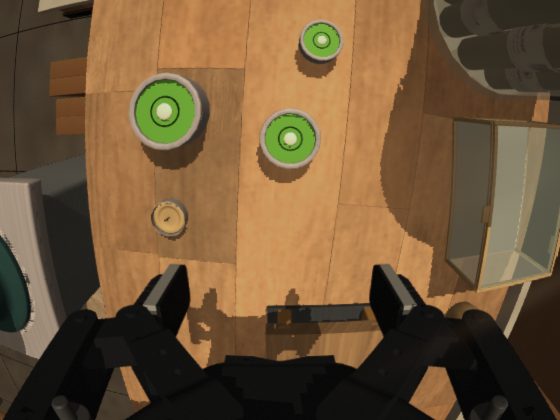

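The wrist view puts the target level at pixel (290,138), which is (0.478, 0.224). That agrees with the top view to about 2 mm.

>>> {"fn": "move_arm", "kwargs": {"series": "0 0 0 0.03 -0.12 0.1 1;0 0 0 0.06 -0.25 0.2 1;0 0 0 0.1 -0.38 0.35 1;0 0 0 0.1 -0.495 0.5 1;0 0 0 0.1 -0.495 0.65 1;0 0 0 0.1 -0.495 0.8 1;0 0 0 0.1 -0.495 0.9 1;0 0 0 0.1 -0.495 1 1"}}

```text
time: 6.6
tool_pos: [0.4784, 0.2203, 0.1021]
tcp_rot: [3.139, 0.107, -0.001]
wrist_force: [0.1, 0.9, 0.7]
width: 1.001
```

Run:
```python
from h import *
s,c=snap('wrist','w2'); print(green(c,s,.028)); rel([.478,.2235,.036],4)
```

```text
[(279, 226, 0.47845131158828735, 0.22458043694496155, 44.08188536763191, 44.6639247238636), (107, 187, 0.3573860824108124, 0.24254845082759857, 58.92690643668175, 60.30195951461792), (325, 78, 0.49977320432662964, 0.31907376646995544, 31.163271516561508, 31.25574067234993)]
tool yaw 3.8787508024688226 tilt 0.17507056205305827 pos [0.4775523  0.21991238 0.10068025] shift x100mm [ 0.009 -0.036  0.647] F [-0.70499224 -0.46942272 -0.85986806] w 0.9960399979686302 t 6.65 j6 0.3166125875639418
turn z -0.001010409979426478
```

View pics/w2.png

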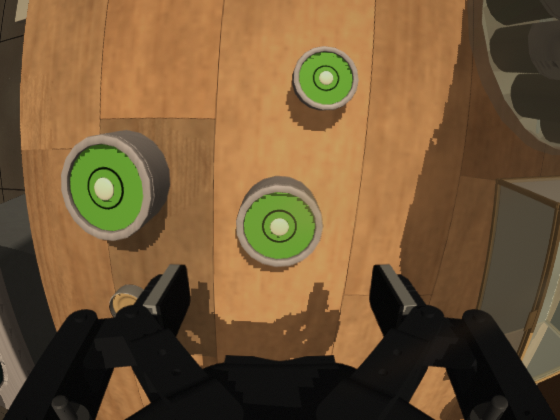

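>>> {"fn": "move_arm", "kwargs": {"series": "0 0 0 0 -0.04 0.1 1;0 0 0 0 -0.04 0.2 1;0 0 0 0 -0.04 0.3 1;0 0 0 0 -0.04 0.4 1;0 0 0 0 -0.04 0.5 1;0 0 0 0 -0.04 0.6 1;0 0 0 0 -0.04 0.645 1;0 0 0 0 -0.04 0.645 -1", "squeeze": 40}}

```text
time: 7.45
tool_pos: [0.4777, 0.2245, 0.0377]
tcp_rot: [3.139, 0.107, -0.003]
wrist_force: [0.0, -0.4, 0.2]
width: 0.858
```

>>> {"fn": "move_arm", "kwargs": {"series": "0 0 0 0 0 0 -1;0 0 0 0 0 0 -1;0 0 0 0 0 0 -1;0 0 0 0 0 0 -1;0 0 0 0 0 0 -1;0 0 0 0 0 0 -1;0 0 0 0 0 0 -1;0 0 0 0 0 0 -1"}}

```text
time: 8.25
tool_pos: [0.4791, 0.2251, 0.0394]
tcp_rot: [-3.139, -0.107, -0.002]
wrist_force: [-0.2, 0.2, 5.1]
width: 0.635
```

Run:
```python
from h import *
s,c=snap('wrist','w3'); print(green(c,s,.028)); rel([.543,-.06,.19],4)
```

```text
[(280, 277, 0.47989171743392944, 0.22503022849559784, 43.92536357045174, 45.033860951662064), (51, 225, 0.35514160990715027, 0.24126027524471283, 58.806318789720535, 61.51062995195389), (342, 74, 0.4993991553783417, 0.31894704699516296, 30.821138992905617, 30.968081206083298)]
tool yaw 3.920754936345595 tilt 0.07762483439622693 pos [0.47910849 0.22512302 0.03946384] shift x100mm [ 0.444  2.888 -1.506] F [-0.73233378 -1.38626143  5.62144583] w 0.6405080759445977 t 8.3 j6 0.3237433343941489
turn z -0.0006603755304533757
```

View pics/w3.png

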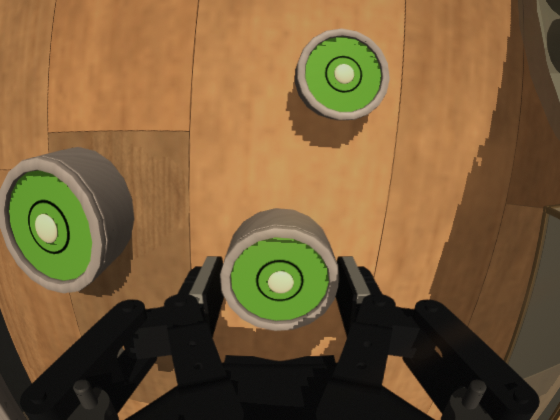

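The level is gripped: width is about 54 mm and the green window sits centred between the pads. I'm lifting it and carrying it to the stand.

>>> {"fn": "move_arm", "kwargs": {"series": "0 0 0 0 0 -0.06 -1;0 0 0 0 0 -0.15 -1;0 0 0 0 0 -0.27 -1;0 0 0 0.03 0.2 -0.4 -1;0 0 0 0.06 0.4 -0.55 -1;0 0 0 0.09 0.6 -0.7 -1;0 0 0 0.12 0.8 -0.85 -1;0 0 0 0.15 1 -1 -1"}}

```text
time: 9.1
tool_pos: [0.5003, 0.1253, 0.1402]
tcp_rot: [-3.14, -0.108, -0.001]
wrist_force: [0.3, -0.3, -2.0]
width: 0.638
```

>>> {"fn": "move_arm", "kwargs": {"series": "0 0 0 0.02 0.12 0 -1;0 0 0 0.04 0.25 0 -1;0 0 0 0.06 0.38 -0.1 -1;0 0 0 0.08 0.5 -0.1 -1;0 0 0 0.1 0.62 -0.1 -1;0 0 0 0.12 0.75 -0.1 -1;0 0 0 0.13 0.88 -0.1 -1;0 0 0 0.15 1 -0.1 -1"}}

```text
time: 9.9
tool_pos: [0.5219, 0.0263, 0.1484]
tcp_rot: [3.14, 0.107, -0.001]
wrist_force: [-0.5, 0.2, -0.2]
width: 0.638
```

Run:
```python
from h import *
s,c=snap('wrist','w4'); rel([.543,-.06,.15],4.3)
s2,c2=snap('scene','s4')
im=c2['pixels'][:,:,::-1]; cv2.imwrite('pics/s4c.png',cv2.resize(im[130:290,190:390],None,fx=4,fy=3.75))
```

```text
tool yaw 3.891792775957898 tilt 0.07856459463926505 pos [0.52254628 0.0248535  0.14856828] shift x100mm [ 0.146  0.86  -0.013] F [ 0.0037619  -1.96799958 -2.25876203] w 0.6370523648812086 t 9.95 j6 -0.06635227413825585
turn z -0.0034017268670175145
```

View pics/w4.png

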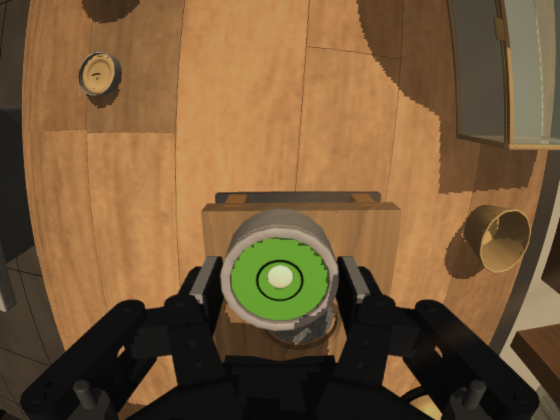

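View pics/s4c.png

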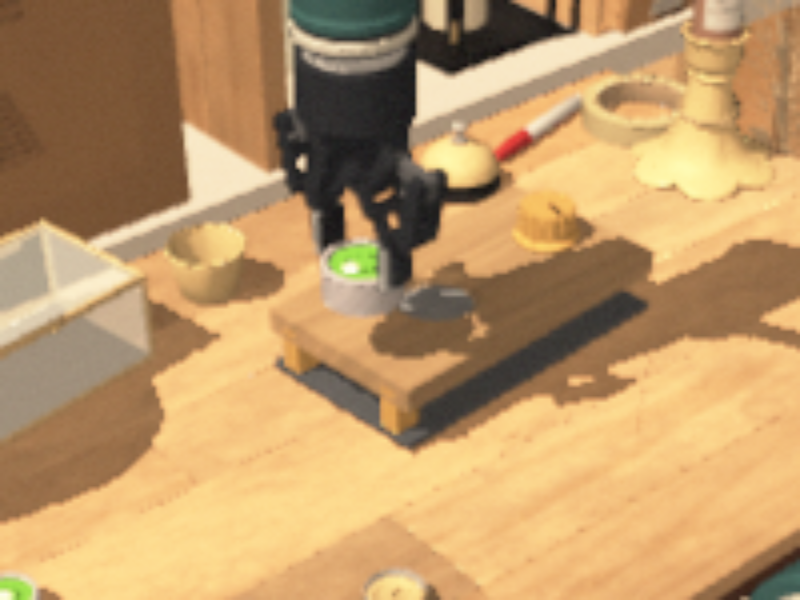

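Run:
```python
from h import *
for nm,bx in [('scene0',(275,195,325,225)),('top0',(280,200,320,240))]:
    s,c=load(nm); im=c['pixels'][:,:,::-1].copy(); hsv=cv2.cvtColor(im,cv2.COLOR_BGR2HSV)
    m=cv2.inRange(hsv,(0,0,60),(180,45,200)); k=np.zeros_like(m); x0,y0,x1,y1=bx; k[y0:y1,x0:x1]=1; m=m*k
    q=max(cv2.findContours(m,0,1)[0],key=cv2.contourArea)
    P=np.array([on(c,s,*p,.051)[:2] for p in q[:,0,:]]); print(nm,cv2.boundingRect(q),P.min(0),P.max(0),(P.min(0)+P.max(0))/2)
rel([.543,-.0595,.10],4.3)
```

```text
scene0 (290, 207, 18, 8) [ 0.52519044 -0.08050572] [ 0.56427558 -0.03749508] [ 0.54473301 -0.0590004 ]
top0 (289, 210, 20, 19) [ 0.52084981 -0.08317523] [ 0.56774865 -0.03450278] [ 0.54429923 -0.058839  ]
tool yaw 3.8243959872856985 tilt 0.022351805109205654 pos [0.52241377 0.02582665 0.14864481] shift x100mm [0.149 0.865 0.487] F [ 0.71580828 -0.51070782 -1.85151528] w 0.6378721303563161 t 10.0 j6 -0.06450284385689069
turn z -0.003963366772619177
```

>>> {"fn": "move_arm", "kwargs": {"series": "0 0 0 0.02 0.12 0 -1;0 0 0 0.04 0.24 0 -1;0 0 0 0.06 0.36 0 -1;0 0 0 0.08 0.5 0 -1;0 0 0 0.11 0.65 0 -1;0 0 0 0.13 0.78 0.1 -1;0 0 0 0.15 0.865 0.2 -1;0 0 0 0.15 0.865 0.3 -1"}}

```text
time: 10.8
tool_pos: [0.5429, -0.0592, 0.1175]
tcp_rot: [-3.14, -0.105, 0.001]
wrist_force: [-0.7, 0.8, -1.6]
width: 0.641
```

Run:
```python
from h import *
s,c=snap('wrist','w5'); rel([.5435,-.0595,.09],4.3); print(green(c,s,.118-.012))
s2,c2=snap('scene','s5')
im=c2['pixels'][:,:,::-1]; cv2.imwrite('pics/s5c.png',cv2.resize(im[160:260,240:370],None,fx=6,fy=6))
s2,c2=snap('top','t5')
im=c2['pixels'][:,:,::-1]; cv2.imwrite('pics/t5c.png',cv2.resize(im[150:260,230:390],None,fx=5,fy=5))
```

```text
tool yaw 3.842155775716404 tilt 0.25065081540645684 pos [ 0.54122407 -0.05823962  0.1154167 ] shift x100mm [0.023 0.014 0.254] F [-0.40989209  0.4227493  -2.10717995] w 0.6372021944248224 t 10.85 j6 -0.22030909169718657
turn z -0.003815368535696632
[(280, 277, 0.5439097285270691, -0.05988951399922371, 42.40184649825096, 45.60811445116997)]
```

View pics/w5.png

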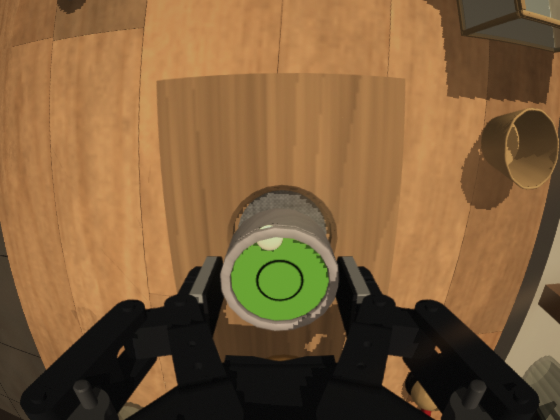

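View pics/s5c.png

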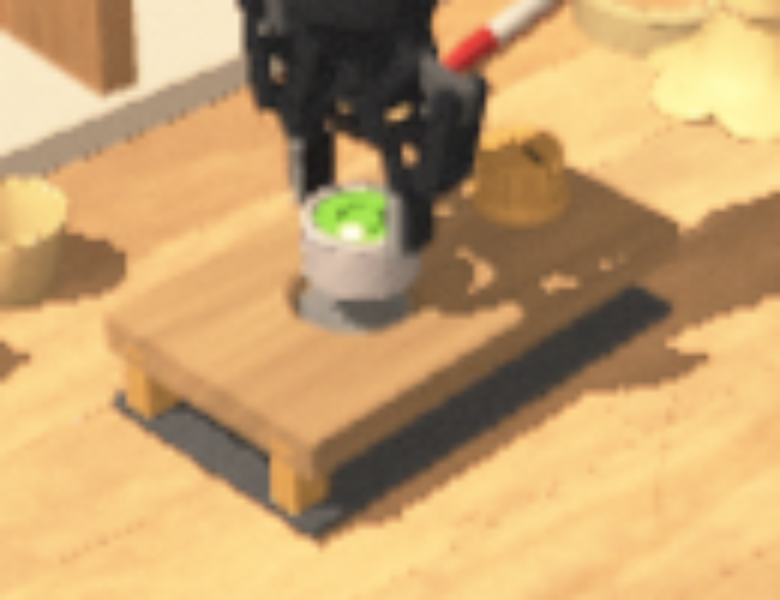

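Run:
```python
from h import *
s,c=load('w5')
for z in (.060,.063):
  L=[on(c,s,u,v,z) for u,v in [(230,225),(336,225),(281,185),(245,197),(320,197)]]
  P=np.array(L)[:,:2]; A=np.c_[2*P,np.ones(5)]; x=np.linalg.lstsq(A,(P**2).sum(1),rcond=None)[0]; print(z,x[:2],np.sqrt(x[2]+x[:2]@x[:2]), P.round(4).tolist())
im=c['pixels'][:,:,::-1]; cv2.imwrite('pics/w5c.png',cv2.resize(im[170:300,210:350],None,fx=5,fy=4.6,interpolation=cv2.INTER_CUBIC))
```

```text
0.06 [ 0.54546434 -0.05550893] 0.032191464543598995 [[0.514, -0.05], [0.5761, -0.0458], [0.5422, -0.0241], [0.5222, -0.0324], [0.5648, -0.0295]]
0.063 [ 0.54535406 -0.05430095] 0.031649439445159716 [[0.5144, -0.0488], [0.5755, -0.0447], [0.5421, -0.0234], [0.5225, -0.0316], [0.5644, -0.0287]]
```

View pics/w5c.png

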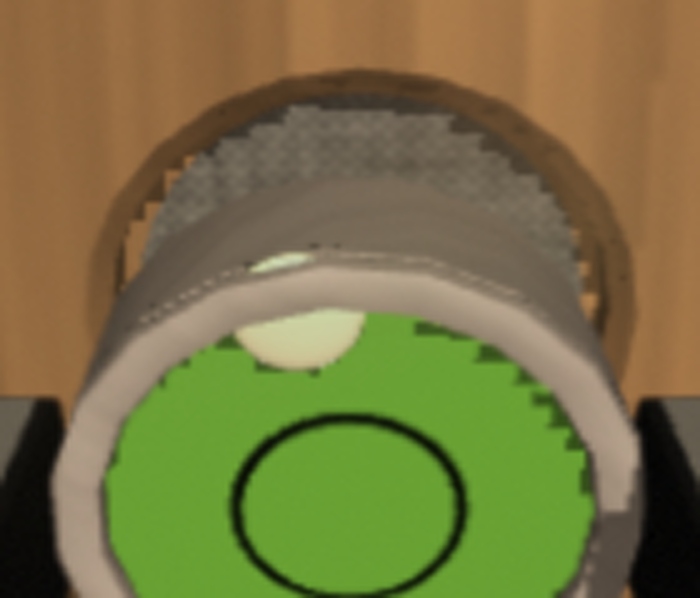

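View pics/t5c.png

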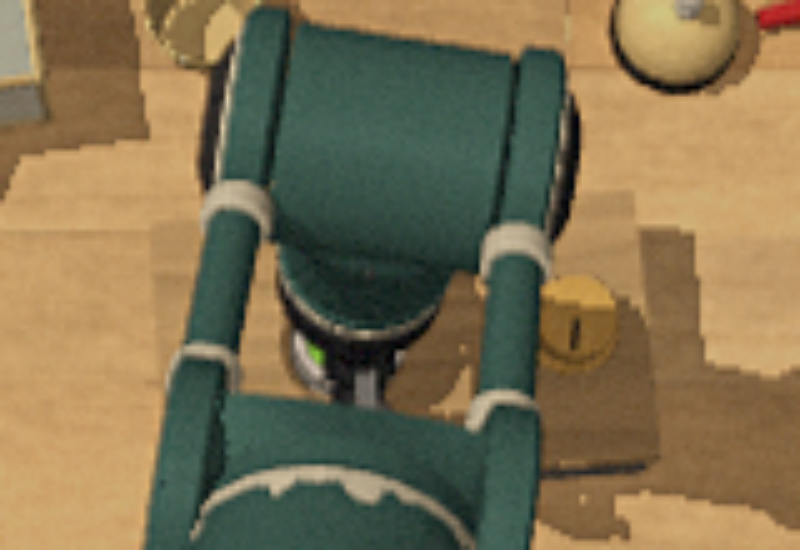

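Run:
```python
from h import *
s,c=load('w5'); ey=np.array([-.075,.997]); ex=np.array([.997,.075])
s5=dict(s)
g=on(c,s,280,277,.1055)[:2]
for u,v in [(280,74),(281,185)]: 
    p=on(c,s,u,v,.062)[:2]; print(p,'along stand y from level',(p-g)@ey)
for u,v in [(164,130),(404,130),(230,225),(336,225)]: 
    p=on(c,s,u,v,.062)[:2]; print(p,'stand x from level',(p-g)@ex)
for nm in ['w4']:
    s,c=load(nm); 
    for u,v in [(300,206)]: print(on(c,s,u,v,.062))
```

```text
[0.53749989 0.03709526] along stand y from level 0.09442572336026218
[ 0.54216473 -0.02362613] along stand y from level 0.03353664128633516
[0.47460632 0.00422361] stand x from level -0.06447904065154494
[0.60911517 0.0136366 ] stand x from level 0.07033226124094297
[ 0.51426273 -0.04921868] stand x from level -0.028949766453957675
[ 0.57570697 -0.04505566] stand x from level 0.03262236078352422
[0.53530259 0.04146356 0.062     ]
```

Measured in the wrist image, the recess centre is about 2 mm further along tool x and 0.7 mm further along world +y than the level. I'm correcting for that and lowering.

>>> {"fn": "move_arm", "kwargs": {"series": "0 0 0 0.02 -0.007 0 -1;0 0 0 0.02 -0.007 0.04 -1;0 0 0 0.02 -0.007 0.08 -1;0 0 0 0.02 -0.007 0.12 -1;0 0 0 0.02 -0.007 0.15 -1;0 0 0 0.02 -0.007 0.18 -1;0 0 0 0.02 -0.007 0.2 -1;0 0 0 0.02 -0.007 0.22 -1"}}

```text
time: 11.75
tool_pos: [0.5449, -0.0571, 0.0966]
tcp_rot: [-3.14, -0.107, 0.0]
wrist_force: [-0.6, 0.4, -2.4]
width: 0.639
```

Run:
```python
from h import *
s,c=snap('wrist','w6'); rel([.5445,-.0585,.09],4.3)
s2,c2=snap('scene','s6')
im=c2['pixels'][:,:,::-1]; cv2.imwrite('pics/s6c.png',cv2.resize(im[160:260,240:370],None,fx=6,fy=6))
im=c['pixels'][:,:,::-1]; cv2.imwrite('pics/w6c.png',cv2.resize(im[170:300,210:350],None,fx=5,fy=4.6,interpolation=cv2.INTER_CUBIC))
```

```text
tool yaw 3.9171103660319107 tilt 0.030958731546472478 pos [ 0.54467796 -0.05707255  0.09628269] shift x100mm [-0.003  0.014  0.063] F [-0.36713159 -0.84815836 -2.64972845] w 0.6325165735326419 t 11.8 j6 -0.21824741821562615
turn z -0.0031907469497340765
```

View pics/w6c.png

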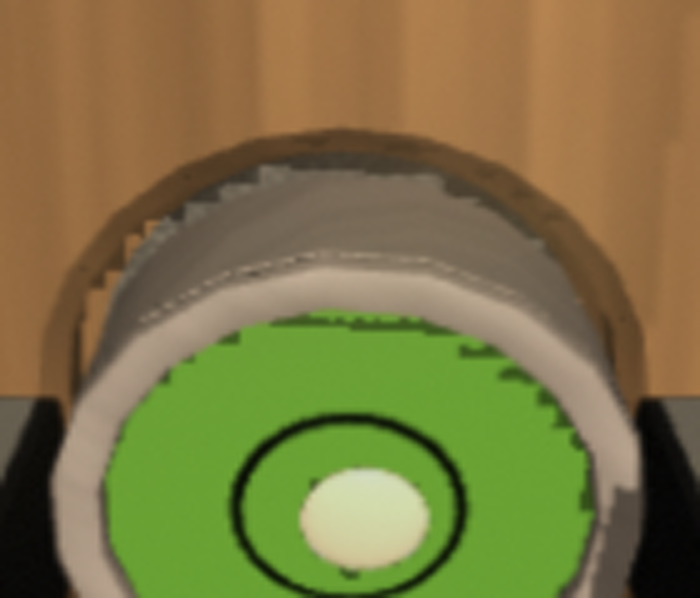

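View pics/s6c.png

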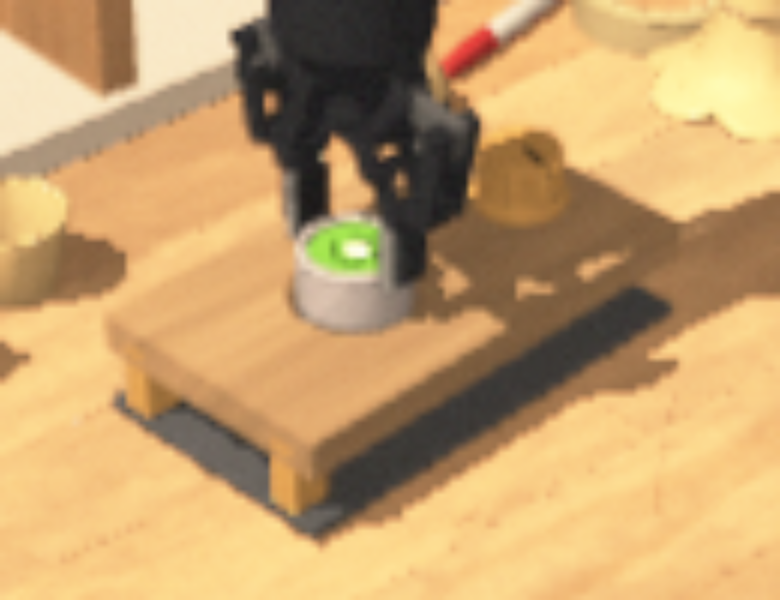

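It is centred over the mouth, so I'm lowering it onto the felt.

>>> {"fn": "move_arm", "kwargs": {"series": "0 0 0 0 0 0.01 -1;0 0 0 0 0 0.02 -1;0 0 0 0 0 0.03 -1;0 0 0 0 0 0.04 -1;0 0 0 0 0 0.05 -1;0 0 0 0 0 0.055 -1;0 0 0 0 0 0.06 -1;0 0 0 0 0 0.06 -1"}}

```text
time: 12.65
tool_pos: [0.5449, -0.0571, 0.0907]
tcp_rot: [-3.14, -0.107, 0.0]
wrist_force: [0.2, -0.5, -1.1]
width: 0.636
```

Run:
```python
from h import *
s,c=snap('wrist','w7'); rel([.5445,-.0585,.09],4.3)
im=c['pixels'][:,:,::-1]; cv2.imwrite('pics/w7c.png',cv2.resize(im[170:300,210:350],None,fx=5,fy=4.6,interpolation=cv2.INTER_CUBIC))
```

```text
tool yaw 3.917334465666254 tilt 0.008271515119316845 pos [ 0.54485272 -0.05708481  0.09071912] shift x100mm [-0.004  0.014  0.007] F [-0.46136218 -0.46743356 -1.26728085] w 0.6436410844588004 t 12.7 j6 -0.21824698520024466
turn z -0.003188879452781216
```

View pics/w7c.png

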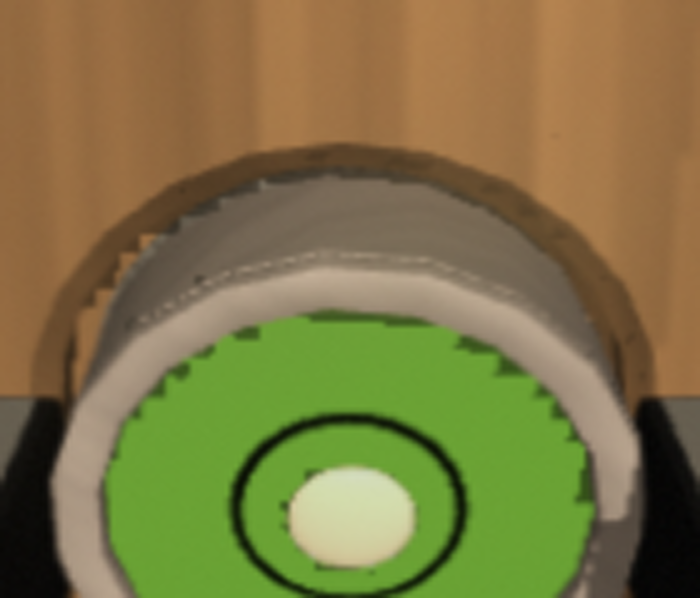

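>>> {"fn": "move_arm", "kwargs": {"series": "0 0 0 0 0 0.005 -1;0 0 0 0 0 0.01 -1;0 0 0 0 0 0.015 -1;0 0 0 0 0 0.02 -1;0 0 0 0 0 0.02 -1;0 0 0 0 0 0.02 -1;0 0 0 0 0 0.02 -1;0 0 0 0 0 0.02 -1"}}

```text
time: 13.5
tool_pos: [0.5451, -0.0571, 0.0893]
tcp_rot: [3.14, 0.108, 0.001]
wrist_force: [-2.0, -0.2, 5.4]
width: 0.636
```

Run:
```python
from h import *
rel([.5445,-.0585,.09],4.3)
```

```text
tool yaw 3.9259987902008344 tilt 0.01925573488906164 pos [ 0.54506823 -0.05710054  0.08926019] shift x100mm [-0.007  0.014 -0.007] F [-2.00955923 -0.17889099  5.3892934 ] w 0.636341477648027 t 13.5 j6 -0.21830726952947208
turn z -0.0031166767483263784
```

It is in contact with about 7 N. I'm opening the gripper.

>>> {"fn": "move_arm", "kwargs": {"series": "0 0 0 0 0 0 0.35;0 0 0 0 0 0 0.5;0 0 0 0 0 0 0.7;0 0 0 0 0 0 1;0 0 0 0 0 0 1;0 0 0 0 0 -0.1 1;0 0 0 0 0 -0.3 1;0 0 0 0 0 -0.5 1"}}

```text
time: 14.3
tool_pos: [0.5447, -0.057, 0.1396]
tcp_rot: [-3.14, -0.107, 0.001]
wrist_force: [1.3, -0.5, 1.0]
width: 0.999
```

Run:
```python
from h import *
s,c=snap('wrist','w8'); rel([.5515,-.1745,.14],4.3)
print(green(c,s,.079))
```

```text
tool yaw 3.924156334977063 tilt 0.3375803205920599 pos [ 0.54732583 -0.05739302  0.1437429 ] shift x100mm [-0.039  1.171  0.039] F [1.1592166  0.11613453 2.29813774] w 0.9999205837019017 t 14.35 j6 -0.21826370396049488
turn z -0.0031320305418578074
[(280, 239, 0.5459197759628296, -0.0568392314016819, 43.874528259038925, 44.51778531074524)]
```

View pics/w8.png

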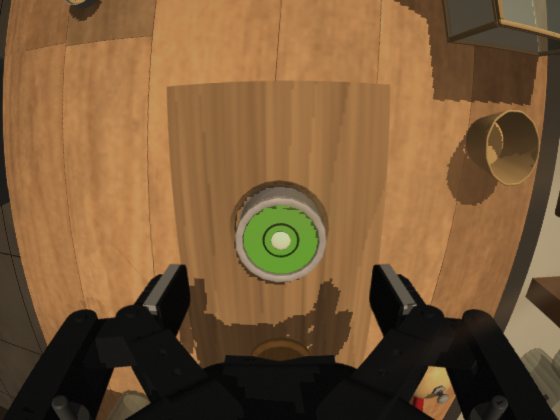

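The level is down and released, and the bubble is near centre while the deck is unpressed. I'll go over the knob with the tool pre-turned counter-clockwise, then check from the fixed cameras.

>>> {"fn": "move_arm", "kwargs": {"series": "0 0 0 0 0 -0.1 1;0 0 0 0 0.1 -0.2 1;0 0 0 0 0.25 -0.3 1;0 0 -0.05 0 0.4 -0.3 1;0 0 -0.1 0 0.55 -0.3 1;0 0 -0.15 0 0.7 -0.3 1;0 0 -0.2 0 0.85 -0.3 1;0 0 -0.25 0 1 -0.3 1"}}

```text
time: 15.15
tool_pos: [0.5514, -0.1588, 0.1688]
tcp_rot: [3.003, 0.922, -0.001]
wrist_force: [1.4, 1.0, 0.7]
width: 1.0
```

Run:
```python
from h import *
s,c=snap('wrist','w9'); rel([.553,-.172,.1],34)
print(green(c,s,.079))
s2,c2=snap('scene','s9')
print(green(c2,s2,.079))
im=c2['pixels'][:,:,::-1]; cv2.imwrite('pics/s9c.png',cv2.resize(im[160:260,240:370],None,fx=6,fy=6))
```

```text
tool yaw 34.298260800720584 tilt 0.11622674381490365 pos [ 0.55173347 -0.16082214  0.16888777] shift x100mm [-0.052  0.098  0.689] F [-0.04980641 -1.55022032  0.91403828] w 0.9970556342921902 t 15.2 j6 -0.9234786100773065
turn z 0.0024855066726715337
[(358, 96, 0.5455648303031921, -0.057657163590192795, 44.26613077521324, 44.59795728325844)]
[(249, 302, 0.32655951380729675, 0.265059232711792, 47.525521367788315, 52.760299295187), (191, 289, 0.4428279995918274, 0.3413999378681183, 23.944059386849403, 26.806669309735298), (298, 202, 0.5435259938240051, -0.05762870982289314, 35.055823624134064, 39.88230600953102)]
```

View pics/w9.png

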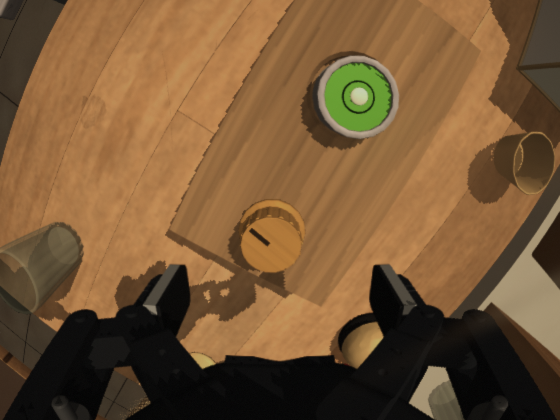

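View pics/s9c.png

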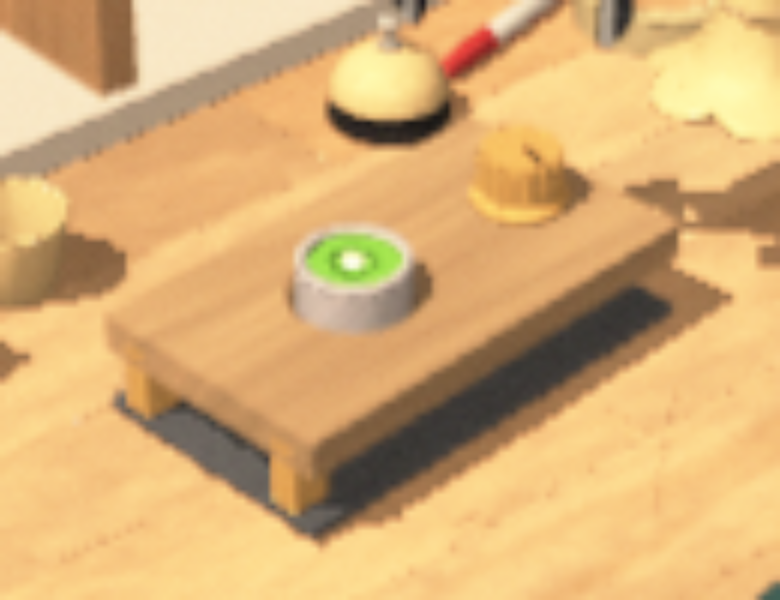

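The level sits flat: the wrist and scene views agree within 2 mm at the seated height. The knob's top is at wrist pixel (271,240).

Run:
```python
from h import *
s,c=load('w9'); s['tool_pos']
im=c['pixels'][:,:,::-1].copy(); hsv=cv2.cvtColor(im,cv2.COLOR_BGR2HSV)
print(hsv[250,271],hsv[240,330],hsv[206,271])
m=cv2.inRange(hsv,(13,150,150),(25,255,255)); k=np.zeros_like(m); k[195:285,225:320]=1; q=max(cv2.findContours(m*k,0,1)[0],key=cv2.contourArea); print(cv2.boundingRect(q))
for u,v in [(271,240)]:
  for z in (.093,.096,.099): print(on(c,s,u,v,z))
for u in (240,302): print(on(c,s,u,243,.096))
p=on(c,s,271,241,.095); rel([p[0],p[1],.1],34)
s2,c2=load('s9'); print('scene',[on(c2,s2,240+522/6,160+146/6,z) for z in (.09,.094,.098)])
```

```text
[ 16 171 174] [ 15 145 148] [ 16 171 160]
(241, 200, 65, 72)
[ 0.55104292 -0.16647288  0.093     ]
[ 0.55042206 -0.16539789  0.096     ]
[ 0.54980121 -0.16432291  0.099     ]
[ 0.53500048 -0.17855172  0.096     ]
[ 0.56815512 -0.15591732  0.096     ]
tool yaw 33.78676456005096 tilt 0.04320245089009306 pos [ 0.55166322 -0.1594766   0.16886519] shift x100mm [-0.043  0.053  0.689] F [-0.48223127 -0.00281907  0.42633759] w 0.9971115968304214 t 15.25 j6 -0.9136648033113672
turn z -0.001776961999575318
scene [array([ 0.54912273, -0.1717458 ,  0.09      ]), array([ 0.5445695 , -0.16724658,  0.094     ]), array([ 0.54001627, -0.16274735,  0.098     ])]
```

>>> {"fn": "move_arm", "kwargs": {"series": "0 0 0 -0.02 0.04 0.05 1;0 0 0 -0.05 0.08 0.12 1;0 0 0 -0.05 0.08 0.2 1;0 0 0 -0.05 0.08 0.28 1;0 0 0 -0.05 0.08 0.35 1;0 0 0 -0.05 0.08 0.4 1;0 0 0 -0.05 0.08 0.45 1;0 0 0 -0.05 0.08 0.45 1"}}

```text
time: 16.05
tool_pos: [0.5515, -0.1659, 0.1228]
tcp_rot: [-3.004, -0.917, 0.002]
wrist_force: [-0.2, -0.2, 0.8]
width: 1.004
```

Run:
```python
from h import *
s,c=snap('wrist','w10'); rel([.553,-.172,.095],34)
print(green(c,s,.079))
```

```text
tool yaw 33.924542987853876 tilt 0.048018098674232366 pos [ 0.55181783 -0.16606914  0.12333612] shift x100mm [-0.023  0.056  0.283] F [-0.49768688  0.0276755  -0.50429569] w 0.99963198817604 t 16.1 j6 -0.9276796006858536
turn z -0.0006288084345510351
[(385, 82, 0.5455533266067505, -0.05779103562235832, 44.11474987864494, 44.56023871898651)]
```

View pics/w10.png

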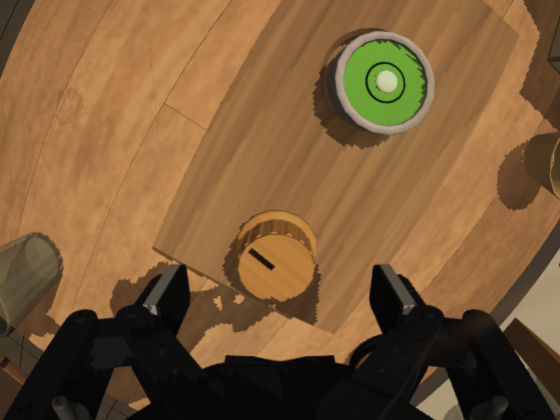

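Run:
```python
from h import *
s,c=load('w10')
for z in (.09,.094,.098):
  a=on(c,s,238,264,z);b=on(c,s,316,264,z); f=on(c,s,277,233,z); n=on(c,s,277,302,z)
  print(z,np.linalg.norm(a-b),np.linalg.norm(f-n),(a+b)/2,(f+n)/2); 
M=R.from_rotvec(s['tcp_rot']).as_matrix(); p=on(c,s,277,267,.094); print(M.T@(p-s['tool_pos']))
g=on(c,s,385,82,.079); print('recess-based knob', g[:2]-.115*np.array([-.075,.997]))
```

```text
0.09 0.04122562389702199 0.041489504299487896 [ 0.55249071 -0.16794732  0.09      ] [ 0.55421061 -0.17047877  0.09      ]
0.094 0.040152074962172345 0.04040908370332147 [ 0.55140499 -0.16625939  0.094     ] [ 0.5530801  -0.16872492  0.094     ]
0.098 0.039078526027322716 0.03932866310715504 [ 0.55031927 -0.16457146  0.098     ] [ 0.5519496  -0.16697107  0.098     ]
[-0.00026844  0.00185264  0.02882436]
recess-based knob [ 0.553898   -0.17276292]
```

>>> {"fn": "move_arm", "kwargs": {"series": "0 0 0 -0.01 0.02 0.05 1;0 0 0 -0.01 0.04 0.1 1;0 0 0 -0.01 0.04 0.15 1;0 0 0 -0.01 0.04 0.2 1;0 0 0 -0.01 0.04 0.25 1;0 0 0 -0.01 0.04 0.28 1;0 0 0 -0.01 0.04 0.29 1;0 0 0 -0.01 0.04 0.29 0.5"}}

```text
time: 16.9
tool_pos: [0.5534, -0.1701, 0.0946]
tcp_rot: [-3.005, -0.916, 0.0]
wrist_force: [-0.4, 0.0, -1.0]
width: 0.856
```

>>> {"fn": "move_arm", "kwargs": {"series": "0 0 0 0 0 0 0.2;0 0 0 0 0 0 -1;0 0 0 0 0 0 -1;0 0 0 0 0 0 -1;0 0 0 0 0 0 -1;0 0 0 0 0 0 -1;0 0 0 0 0 0 -1;0 0 0 0 0 0 -1", "squeeze": 45}}

```text
time: 17.7
tool_pos: [0.5535, -0.1705, 0.0949]
tcp_rot: [3.004, 0.916, -0.0]
wrist_force: [-3.2, -3.0, 3.7]
width: 0.453
```

Run:
```python
from h import *
s,c=snap('wrist','w11'); rel([.553,-.172,.095],34)
print(green(c,s,.079))
```

```text
tool yaw 33.93130651436024 tilt 0.0340537104674464 pos [ 0.55349607 -0.17048108  0.09492997] shift x100mm [-0.013  0.01  -0.001] F [-3.38727234 -3.00432875  3.56309748] w 0.45468307489704496 t 17.75 j6 -0.9333594232352747
turn z -0.0005724457136646895
[(406, 68, 0.5460302829742432, -0.058044809848070145, 43.76225173473358, 44.49083283543587)]
```

View pics/w11.png

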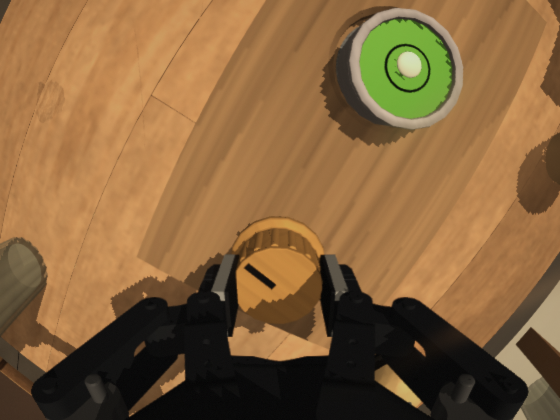

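The knob is gripped. Now I'm pressing down.

>>> {"fn": "move_arm", "kwargs": {"series": "0 0 0 0 0 0.015 -1;0 0 0 0 0 0.03 -1;0 0 0 0 0 0.04 -1;0 0 0 0 0 0.05 -1;0 0 0 0 0 0.06 -1;0 0 0 0 0 0.07 -1;0 0 0 0 0 0.07 -1;0 0 0 0 0 0.07 -1"}}

```text
time: 18.55
tool_pos: [0.5547, -0.1711, 0.0903]
tcp_rot: [3.002, 0.916, 0.003]
wrist_force: [-5.5, -3.9, 15.9]
width: 0.451
```

Run:
```python
from h import *
rel([.553,-.172,.095],34)
```

```text
tool yaw 33.944805257685076 tilt 0.17475034521515076 pos [ 0.55469815 -0.17108833  0.09031422] shift x100mm [-0.019 -0.002 -0.047] F [-5.52055042 -3.89133712 15.94732923] w 0.45084757063184633 t 18.55 j6 -0.9335527054527045
turn z -0.0004599561859577032
```

```bash
cat >> h.py <<'E'
def bubble(f):
    s,c=snap('wrist',f); im=c['pixels'][:,:,::-1].copy(); hsv=cv2.cvtColor(im,cv2.COLOR_BGR2HSV)
    g=cv2.inRange(hsv,(35,130,60),(85,255,255)); q=max(cv2.findContours(g,cv2.RETR_EXTERNAL,cv2.CHAIN_APPROX_NONE)[0],key=cv2.contourArea)
    hull=cv2.convexHull(q); ins=np.zeros_like(g); cv2.drawContours(ins,[hull],-1,255,-1)
    w=cv2.inRange(hsv,(0,0,150),(180,110,255))&cv2.erode(ins,np.ones((5,5)))
    k=cv2.inRange(hsv,(0,0,0),(180,255,60))&cv2.erode(ins,np.ones((7,7)))
    z=.077; pj=lambda pts:np.array([on(c,s,*p,z)[:2] for p in pts]).astype(np.float32)
    B=pj(max(cv2.findContours(w,0,1)[0],key=cv2.contourArea)[:,0]); bc,br=cv2.minEnclosingCircle(B)
    K=pj(np.argwhere(k)[:,::-1]); rc,rr=cv2.minEnclosingCircle(K)
    gc=cv2.minEnclosingCircle(pj(hull[:,0]))
    ex=np.array([.997,.075]);ey=np.array([-.075,.997])
    d=np.array(bc)-rc; d2=np.array(bc)-gc[0]
    print('bubble r %.1f ring r %.1f win r %.1f'%(br*1e3,rr*1e3,gc[1]*1e3),'bubble-ring stand x,y mm',(d@ex*1e3).round(1),(d@ey*1e3).round(1),'| vs window',(d2@ex*1e3).round(1),(d2@ey*1e3).round(1))
    x,y,ww,hh=cv2.boundingRect(q); x0=max(x-10,0);y0=max(y-10,0); cv2.imwrite(f'pics/{f}c.png',cv2.resize(im[y0:y+hh+10,x0:x+ww+10],None,fx=4,fy=4))
    rel(s['tool_pos'])
E
python3 - <<'E'
from h import *
bubble('w12')
E
```

```text
bubble r 5.9 ring r 10.9 win r 22.6 bubble-ring stand x,y mm -1.6 14.5 | vs window -1.7 14.1
tool yaw 33.94288437388958 tilt 0.17633778645618708 pos [ 0.55470613 -0.17107882  0.09031981] shift x100mm [-0.  0.  0.] F [-5.84458375 -2.76918774 15.64754485] w 0.45266641109571737 t 18.6 j6 -0.9335276848791315
```

View pics/w12c.png

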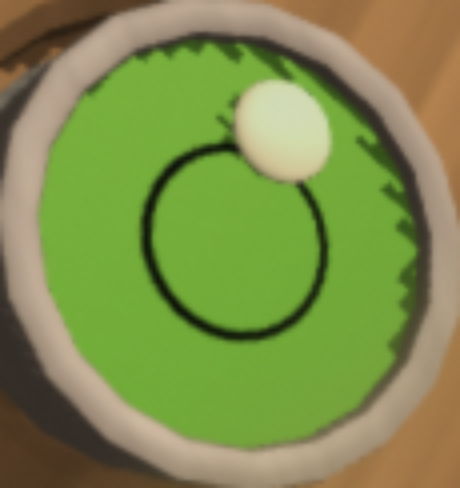

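Pressed down, the bubble sits 14.5 mm to the far (+y) side of the ring. That calls for about 1.2 rad clockwise. I'll turn half of it first, raising slightly as the foot lengthens.

>>> {"fn": "move_arm", "kwargs": {"series": "0 0 0.03 -0.01 0 0 -1;0 0 0.07 -0.01 0 -0.004 -1;0 0 0.11 -0.01 0 -0.008 -1;0 0 0.15 -0.01 0 -0.012 -1;0 0 0.19 -0.01 0 -0.015 -1;0 0 0.23 -0.01 0 -0.018 -1;0 0 0.26 -0.01 0 -0.021 -1;0 0 0.29 -0.01 0 -0.024 -1"}}

```text
time: 19.4
tool_pos: [0.5542, -0.1707, 0.0927]
tcp_rot: [3.141, -0.027, 0.005]
wrist_force: [-4.3, 0.9, 15.4]
width: 0.452
```

Run:
```python
from h import *
bubble('w13')
```

```text
bubble r 6.0 ring r 10.9 win r 22.8 bubble-ring stand x,y mm -0.5 11.0 | vs window -0.5 10.7
tool yaw -1.1594568924136228 tilt 0.1854288742584583 pos [ 0.55426384 -0.17071734  0.09273782] shift x100mm [-0.001  0.     0.001] F [-3.36508145 -0.12035689 14.15215856] w 0.44994549723357163 t 19.45 j6 -0.32243182528123804
```

View pics/w13.png

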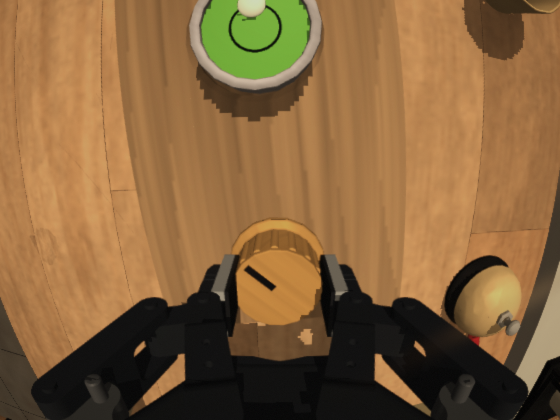

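>>> {"fn": "move_arm", "kwargs": {"series": "0 0 0.03 -0.005 0 0 -1;0 0 0.07 -0.005 0 -0.004 -1;0 0 0.11 -0.005 0 -0.008 -1;0 0 0.15 -0.005 0 -0.012 -1;0 0 0.19 -0.005 0 -0.015 -1;0 0 0.22 -0.005 0 -0.018 -1;0 0 0.25 -0.005 0 -0.021 -1;0 0 0.25 -0.005 0 -0.021 -1"}}

```text
time: 20.25
tool_pos: [0.5545, -0.1706, 0.0948]
tcp_rot: [-3.027, 0.838, -0.007]
wrist_force: [-1.2, -0.1, 13.0]
width: 0.45
```

>>> {"fn": "move_arm", "kwargs": {"series": "0 0 0 0 0 0 -1;0 0 0 0 0 0 -1;0 0 0 0 0 0 -1;0 0 0 0 0 0 -1;0 0 0 0 0 0 -1;0 0 0 0 0 0 -1;0 0 0 0 0 0 -1;0 0 0 0 0 0 -1"}}

```text
time: 21.05
tool_pos: [0.5545, -0.1705, 0.0948]
tcp_rot: [-3.027, 0.837, -0.007]
wrist_force: [-2.7, 0.8, 13.2]
width: 0.45
```

>>> {"fn": "move_arm", "kwargs": {"series": "0 0 0 0 0 0 -1;0 0 0 0 0 0 -1;0 0 0 0 0 0 -1;0 0 0 0 0 0 -1;0 0 0 0 0 0 -1;0 0 0 0 0 0 -1;0 0 0 0 0 0 -1;0 0 0 0 0 0 -1"}}

```text
time: 21.85
tool_pos: [0.5544, -0.1706, 0.0948]
tcp_rot: [-3.027, 0.837, -0.007]
wrist_force: [-1.5, -0.7, 12.6]
width: 0.452
```

Run:
```python
from h import *
bubble('w14')
```

```text
bubble r 6.0 ring r 11.1 win r 23.0 bubble-ring stand x,y mm -0.1 2.5 | vs window 0.1 2.1
tool yaw -30.902994631525814 tilt 0.2716336268715029 pos [ 0.5544564  -0.17056191  0.0947989 ] shift x100mm [-0.  0.  0.] F [-1.31270778e+00  1.13437723e-02  1.24131086e+01] w 0.45115741755861033 t 21.9 j6 0.19609579767184765
```

View pics/w14.png

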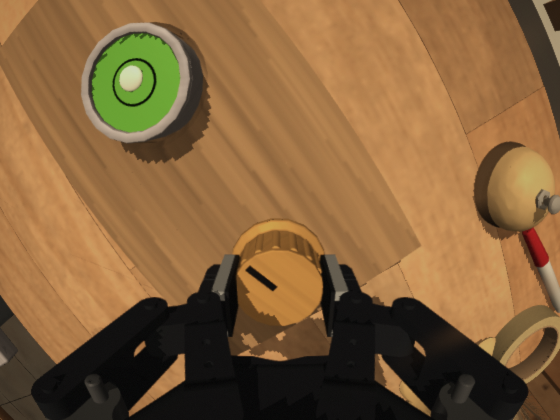

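The bubble is now 2.5 mm off in y, so about 0.2 rad more is needed.

>>> {"fn": "move_arm", "kwargs": {"series": "0 0 0.03 0 0 -0.001 -1;0 0 0.06 0 0 -0.003 -1;0 0 0.09 0 0 -0.005 -1;0 0 0.095 0 0 -0.006 -1;0 0 0.095 0 0 -0.006 -1;0 0 0.095 0 0 -0.006 -1;0 0 0.095 0 0 -0.006 -1;0 0 0.095 0 0 -0.006 -1"}}

```text
time: 22.7
tool_pos: [0.5545, -0.1706, 0.0955]
tcp_rot: [-2.929, 1.132, -0.007]
wrist_force: [-2.4, 0.9, 13.7]
width: 0.452
```

>>> {"fn": "move_arm", "kwargs": {"series": "0 0 0 0 0 0 -1;0 0 0 0 0 0 -1;0 0 0 0 0 0 -1;0 0 0 0 0 0 -1;0 0 0 0 0 0 -1;0 0 0 0 0 0 -1;0 0 0 0 0 0 -1;0 0 0 0 0 0 -1"}}

```text
time: 23.5
tool_pos: [0.5545, -0.1706, 0.0955]
tcp_rot: [-2.929, 1.132, -0.007]
wrist_force: [-2.7, -0.2, 13.2]
width: 0.449
```

>>> {"fn": "move_arm", "kwargs": {"series": "0 0 0 0 0 0 -1;0 0 0 0 0 0 -1;0 0 0 0 0 0 -1;0 0 0 0 0 0 -1;0 0 0 0 0 0 -1;0 0 0 0 0 0 -1;0 0 0 0 0 0 -1;0 0 0 0 0 0 -1"}}

```text
time: 24.3
tool_pos: [0.5546, -0.1706, 0.0955]
tcp_rot: [-2.929, 1.132, -0.007]
wrist_force: [-2.2, 0.8, 13.7]
width: 0.451
```

Run:
```python
from h import *
bubble('w15')
s,c=snap('scene','s15'); s,c=snap('top','t15')
```

```text
bubble r 6.1 ring r 11.0 win r 23.0 bubble-ring stand x,y mm -0.6 0.3 | vs window -0.4 -0.1
tool yaw -42.275538132562644 tilt 0.28521856789238786 pos [ 0.55455667 -0.17062168  0.09554447] shift x100mm [ 0. -0. -0.] F [-2.16914061  1.19042722 13.21801784] w 0.4515666779130624 t 24.35 j6 0.3947517179291309
```

View pics/w15c.png

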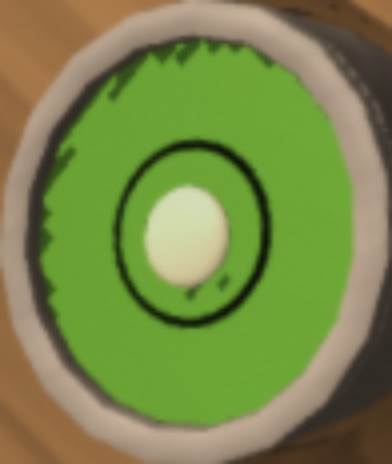

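View pics/s15.png

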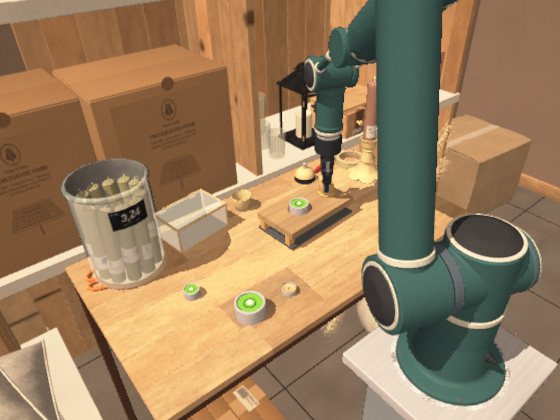

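The bubble is settled and centred (0.3 to 0.6 mm off), and the press is holding at about 13 N. I'm handing in.

Run:
```python
from h import *
print(bot.finish_job())
```

```text
the job is handed in; nothing more can be done
None
```

I set the 56 mm spirit level in the recess and let go of it. Then I gripped the brass knob, pressed it down and turned it about 1.33 rad clockwise. I handed in at about 24.5 s of the 67 s, still gripping and pressing; no verdict was reported.

- **Bubble:** after 1.6 s of settling, the wrist camera put its centre about 0.6 mm from the ring's (limit 4 mm).
- **Pressing:** the push on the knob was steady at about 13 N. I could not read the lift joint directly. I judged the deck seated from that force and from the knob rising about as far as its turning should raise it.
- **Level:** it looked flat and untouched in the recess, with the scene and wrist views agreeing within about 2 mm.
- **Grip:** the knob did not slip while turning.
- **Bystanders:** none appeared to have moved in the last scene picture. I checked this by eye and did not measure it.
- **Disagreement:** my estimates of the knob's position from the different views differed by up to about 6 mm. The gripper pulled itself onto the knob, leaving only a small sideways force of about 2.5 N at the end.

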